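# True up the jig rail with the corner square

## Task

Pick up the corner square with the red handle, lay it flat on the grey squaring jig and press it into the corner until one outer face touches the steel fence and the other has pushed the swinging brass rail back to a right angle. Keep gripping the square and pressing it firmly home without ramming it, and finish while still holding it there, since the sprung rail swings back if let go. Move the rail with the square only, not with the robot, and leave everything else on the bench where it is.

Things in the scene. Friction and masses are not known exactly. Their poses are not given: they have to be found in the camera images.
- square: The corner square to use: flat 90-degree aluminium square, 12 mm thick, lying flat, upright RED handle, 0.3 to 0.45 kg. Origin on its underside below the handle; z up. Its two upright outer faces: one at y = -44 mm (x from -36 to +46), the other at x = -44 mm (y from -26 to +46); clipped heel between. Legs 18 mm wide, two braces under the handle.
- handle (a point): middle of the red handle, 45 mm above the square's underside, axes as square. The handle is a bar 16 mm thick, 36 mm wide, from 12 to 62 mm above the underside. Its 16 mm thickness lies along the square's (+x,+y) diagonal (heel outwards): close the fingers along that diagonal. Gripped here, fingers clear the jig's 18 mm fence and rail.
- heel (a point): on the square's underside, the point where the planes of its two outer faces meet (x = -44, y = -44 mm from its origin); axes as square
- jig: Squaring jig screwed to the bench: grey steel plate 195 (x) x 176 (y) x 8 mm. Origin at the middle of its underside, on the bench; z up. Along two edges stand a fixed steel fence and a swinging brass rail; the inside corner between them opens to the jig's +x, +y.
- corner (a point): on top of the jig plate (8 mm above the bench), the true inside corner, x = -67, y = -62 mm from the jig's origin; axes as the jig's. The fence's inner face is the plane y = 0 here; the rail's inner face, when square, is the plane x = 0. With the square home, its heel lies here and its axes are parallel to these.
- fence: the fixed steel fence, 18 mm high and 16 mm thick, along the jig's x; origin at the corner point. Its inner face runs from x = -5 to +130 mm at y = 0 and looks to +y.
- pivot: fixed steel post, 18 mm diameter, 18 mm high, the rail's pivot; origin on the plate on the post's axis, at x = -9, y = +15 mm from the corner, so the post just touches the plane x = 0 and stops the square there.
- rail_end (a point): on top of the brass rail (18 mm above the plate), at the free end of its inner face, 112 mm from the pivot axis along the rail; the rail is 103 mm long, 14 mm thick
- rail (a joint): swing of the brass rail about the post, rad: 0 = square to the fence (along the jig's y); positive = free end leans in towards the jig's +x (0.17 to 0.33 at the start, up to 40 mm); range -0.15 to 0.45. A spring (1 N m/rad about 0.25 rad, friction 0.12 N m) pulls it in: 4 to 5 N at the end of the square's leg brings it to 0, and let go it swings in again.
- mitre: the other corner tool, NOT wanted: a 45-degree mitre gauge, 12 mm thick aluminium with the same upright handle in BLUE; origin under the middle of its handle
- hammer: hammer lying on the bench, 240 mm long; bystander
- dish: brass dish, 90 mm across, 30 mm high; bystander
- flux: amber glass jar with black cap, 48 mm across, 75 mm high; bystander
- block: light wooden block 60 x 110 x 40 mm; bystander
- driver: screwdriver lying on the bench, 170 mm long; bystander
- cup: white ceramic cup, 70 mm across, 70 mm high; bystander

How it is judged (in metres and radians):
On the way, in this order (a step that is already met when the one before it is completed fails the run):
1. the red-handled square is gripped and lifted clear of the bench (height (world z) of square above 0.02 m and contact force between the fingers and square above 2 N), for 0.2 s.
2. the square is home in the corner, both faces touching, and the rail is square, for half a second (value of joint rail between -0.026 and 0.026 rad and angle between the x axis of square and the x axis of jig, either way round below 0.026 rad and angle between square's own z axis and vertical below 0.05 rad and x of heel in the frame of corner between -0.0025 and 0.0025 m and y of heel in the frame of corner between -0.0025 and 0.0025 m and z of heel in the frame of corner between -0.003 and 0.006 m and contact force between square and fence above 1 N and contact force between square and rail above 0.5 N and contact force between the fingers and square above 2 N), for 0.5 s.
At the end, for the whole second after the job is handed in: Robot grips square (>2 N), flat on plate (6 mm, tilt <0.05 rad), heel within 2.5 mm of the corner each way, sides within 0.026 rad of the jig; presses fence >1 N, rail >0.5 N; rail within 0.026 rad of square (all of step 2); the arm keeps its last pose, push and grip.
It fails at once if the robot itself pushes the brass rail (contact force between any of the fingers, the arm and rail above 1 N).
It fails at once if the square is rammed into the fence, the rail or the post (over 60 N) (contact force between square and fence above 60 N or contact force between square and rail above 60 N or contact force between square and pivot above 60 N).
It fails at once if another thing on the bench is moved by more than 20 mm (distance of any of mitre, hammer, dish, flux, block, driver, cup from where it was at the start of the episode above 0.02 m).
It also fails if it takes over 59 s, if anything falls off the work surface, if the arm or the gripper's body presses on something with over 40 N, if the wrist force passes 120 N, or if a joint passes its speed limit or range.

## Robot

A 6-joint arm with a two-finger parallel gripper is mounted at the origin on the work surface. World frame = base frame: x ahead of the robot, y to its left, z up, the work surface at z = 0. Lengths are in mm, angles in rad, forces in N, time in s.
With the tool pointing down it reaches from about 375 to 975 mm from the base axis. Payload 3.8 kg.
Tool frame: the origin (TCP) lies on the centre line of the jaws, within the pads' length; the fingertips stand 17 mm ahead of it and the grasp point (between the pads) lies 2 mm behind it (arm.tip_reach is the distance from the TCP to the fingertips, in mm); z points along the fingers, y is the direction in which the jaws open and shut (so a half turn about z gives the same grasp; the last joint's range is limited). The gripper opens to 85 mm and grips with 20 to 120 N. Pads are 22 mm wide; open, the fingers measure 114 mm over their backs; the gripper's body (76 mm by 85 mm) begins 54 mm behind the grasp point. The pads swing forward as they close: fully open they stand 13 mm farther back than shut.
Start: joints at [1.167, 0.264, 1.604, -0, 1.274, -0.037], TCP at [242.073, 630.094, 248.28] pointing down, gripper open.
Joint ranges: [-2.63, 2.63], [-0.94, 2.18], [0.31, 2.57], [-1.31, 4.45], [0, 2.66], [-2.55, 2.55]. Speed limits (rad/s): [2.57, 2.57, 3.14, 3.14, 3.14, 3.14].

## Interface

Orientations are given as a unit quaternion [x, y, z, w].
In Python, from station import status, eyes, arm gives the robot as it stands.
- The arm moves only by the tool move_arm, never from a script. Its argument "increments" is a list of rows, each a list of 7 numbers: the shift along the tool's x, y, z each as a share of 15 cm, from -1 to 1, then the turn, a rotation vector about the tool's x, y, z each as a share of 180 degrees, from -1 to 1, then the gripper's target within -1 to 1 (shut at 1, half-way at 0, fully open at -1). A call has 1 to 8 rows; each row is the pose to reach, as a shift and turn from the pose commanded when the call began, along the tool's axes at that moment, turning the shorter way round; what a row does not reach only later rows make up. A row lasts 1/8 s, in which the tool goes at most 62.5 mm and 10.7 degrees, less where a joint would pass 70% of its speed; a pose out of reach is approached as far as the arm can. A call with a number of a shift or a turn outside -1 to 1 is refused whole. A call with a gripper value outside its range is refused whole. The fingers move at their own pace and stop on an object; the grip force is fixed at half the most. Time passes only in rows, so rows that repeat a pose let the fingers close. It gives the time, the measured TCP pose, the force and the opening at its end, in the units of the state.
- status.state(): the state, without advancing time (a new reading comes with each control period).
- eyes.capture(name): name is "side" or "top" or "wrist"; returns (picture, depth): 384x512x3 uint8, blue, green, red; 384x512 float32, mm along the optical axis (not along the pixel's ray), 0 where there is no reading.
- eyes.calibration(name): a dict with "camera_matrix" (3x3 intrinsics, pixels), "world_to_cam" (4x4, takes a point from world to camera coordinates); the wrist camera has in their place "T_tool_cam" (4x4, takes a point from camera to tool coordinates, whose origin is the TCP and whose axes are the flange's). Camera axes: x right, y up, looking along -z (the intrinsics and any distortion apply to the point x, -y, -z); pixel columns grow to the right and rows downward; lengths in mm; the calibration is good to about 2 mm. The wrist camera is an equidistant fisheye: a pixel r from the principal point sees the ray r / f radians off the axis. A picture is of the moment at which its call begins: read the wrist's pose just before it. calibration takes no time and is no camera call.
- arm.close_job(): hands the job in, once; it reports no verdict.
The state is a dict: "clock": time; "joints": joint angles; "qd": joint speeds; "effort": joint torques, N m; "eef_pos": TCP position; "orientation": TCP orientation; "force": force on the tool from outside, world axes, zero at the start; "wrist_torque": the same for the moment, N m; "grip_width": opening from 0.0 (shut) to 1.0 (fully open).
Only numpy, scipy, OpenCV 4.12 (cv2) and the standard library are available. Lean on these libraries where they do the work, as an engineer would, in place of code of your own. Each camera call takes 0.05 s, during which the arm holds its last target.

## Working session

There is one attempt and no reset: what is moved stays moved. The work goes in short steps, Python scripts to look and compute and a tool call to move; the robot and the scene stay as the last step left them, time stands still between calls to the robot, and variables do not carry over. Pictures are saved under pics/ and viewed, and the job is handed in when it is done.

Besides the shell and the picture viewer there is one more tool, called after "Request:" as name([rows], argument=value, ...), one row to a line, values as JSON. move_arm: Moves the arm, as the interface text tells. Its arguments: {"type":"object","properties":{"increments":{"type":"array","items":{"type":"array","items":{"type":"number"}}}},"required":["increments"]}

```bash
ls; mkdir -p pics
python3 - <<'E'
from station import status, eyes, arm
import cv2, numpy as np
print(status.state()); print(arm.tip_reach)
for n in ("top","side"):
    p,d=eyes.capture(n); cv2.imwrite(f"pics/{n}0.png",p); np.savez(f"pics/{n}0.npz",p=p,d=d)
    c=eyes.calibration(n); print(n,{k:np.round(np.array(v),4).tolist() if not isinstance(v,str) else v for k,v in c.items()})
E
```

```text
pics
{'clock': 0.0, 'joints': array([ 1.16711174e+00,  2.64784022e-01,  1.60539849e+00,  2.41571313e-05,
        1.27370564e+00, -3.69106806e-02]), 'qd': array([-0.00046587,  0.00021809, -0.00108093, -0.00064628,  0.00120711,
       -0.00113662]), 'effort': array([ 1.78587994e-03, -5.15088201e+01, -3.67326558e+01,  2.41938096e-04,
        1.23434613e-02, -1.60879199e-05]), 'eef_pos': array([241.78235938, 629.45411425, 246.92796676]), 'orientation': array([ 1.82364144e-01,  9.83230391e-01, -1.11748729e-03, -2.62072418e-04]), 'force': array([-0.00767073,  0.25425056,  0.35276849]), 'wrist_torque': array([ 0.03522944, -0.00126815,  0.02594349]), 'grip_width': 1.001186014760306}
17.0
top {'camera_matrix': [[442.839, 0.0, 253.6909], [0.0, 442.839, 189.1115], [0.0, 0.0, 1.0]], 'world_to_cam': [[-0.0106, -0.9999, -0.0039, 27.0906], [0.9934, -0.011, 0.1143, -562.4833], [-0.1143, -0.0027, 0.9934, -1233.0174], [0.0, 0.0, 0.0, 1.0]]}
side {'camera_matrix': [[431.2253, 0.0, 256.1384], [0.0, 431.2253, 188.6714], [0.0, 0.0, 1.0]], 'world_to_cam': [[0.8689, -0.495, -0.0059, -455.5984], [0.2814, 0.484, 0.8286, -214.8289], [-0.4073, -0.7216, 0.5598, -1366.2726], [0.0, 0.0, 0.0, 1.0]]}
```

View pics/top0.png

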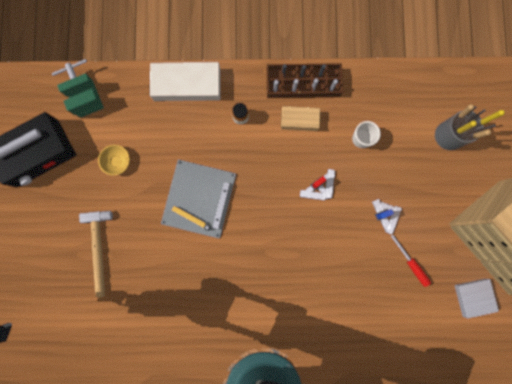

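View pics/side0.png

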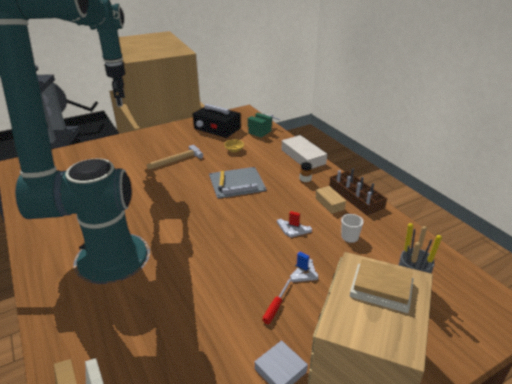

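Run:
```python
import cv2, numpy as np
p=cv2.imread("pics/top0.png")
a=cv2.resize(p[150:245,155:245],None,fx=6,fy=6,interpolation=cv2.INTER_CUBIC)
b=cv2.resize(p[160:210,290:345],None,fx=8,fy=8,interpolation=cv2.INTER_CUBIC)
cv2.imwrite("pics/z_jig.png",a);cv2.imwrite("pics/z_sq.png",b)
```

```text
(no output)
```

View pics/z_jig.png

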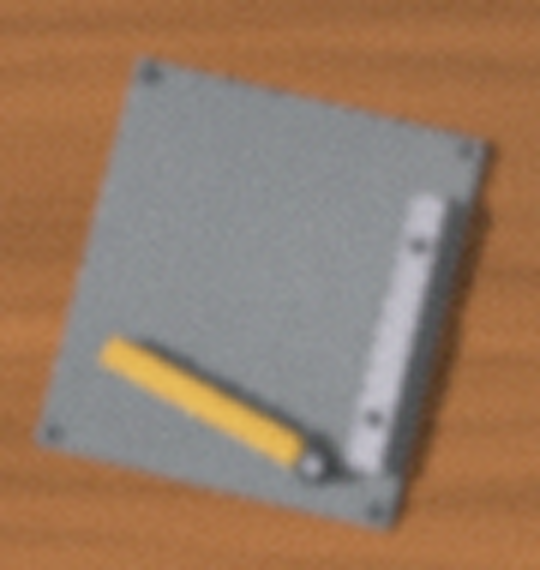

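View pics/z_sq.png

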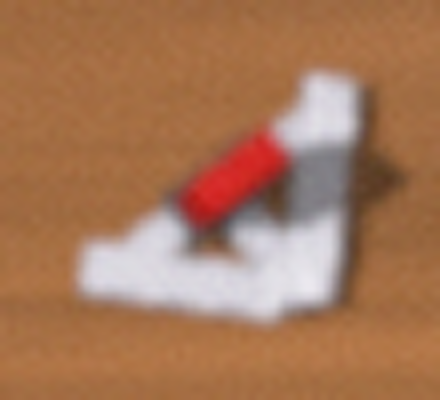

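```bash
cat > h.py <<'E'
from station import status, eyes, arm
import cv2, numpy as np
from scipy.spatial.transform import Rotation as R
def ray_top(n,u,v):
    c=eyes.calibration(n);K=np.array(c["camera_matrix"]);W=np.array(c["world_to_cam"])
    d=np.array([(u-K[0,2])/K[0,0],-(v-K[1,2])/K[1,1],-1.0]);Rm=W[:3,:3]
    return -Rm.T@W[:3,3], Rm.T@d
def onplane(o,d,z): return o+d*((z-o[2])/d[2])
def P(n,u,v,z): return onplane(*ray_top(n,u,v),z)
def tool():
    s=status.state();T=np.eye(4);T[:3,:3]=R.from_quat(s["orientation"]).as_matrix();T[:3,3]=s["eef_pos"];return T
def ray_w(T,u,v):
    c=eyes.calibration("wrist");K=np.array(c["camera_matrix"])
    x=(u-K[0,2]);y=(v-K[1,2]);r=np.hypot(x,y);th=r/K[0,0]
    d=np.array([np.sin(th)*x/max(r,1e-9),-np.sin(th)*y/max(r,1e-9),-np.cos(th)])
    M=T@np.array(c["T_tool_cam"])
    return M[:3,3],M[:3,:3]@d
def PW(T,u,v,z): return onplane(*ray_w(T,u,v),z)
def proj_w(T,p):
    c=eyes.calibration("wrist");K=np.array(c["camera_matrix"])
    M=np.linalg.inv(T@np.array(c["T_tool_cam"]));q=M[:3,:3]@np.asarray(p,float)+M[:3,3]
    th=np.arctan2(np.hypot(q[0],q[1]),-q[2]);r=np.hypot(q[0],q[1]);f=K[0,0]
    return np.array([K[0,2]+f*th*q[0]/r,K[1,2]-f*th*q[1]/r])
def goto(pos,Rm):
    """row (shift share, turn share) from the current (measured) pose"""
    T=tool();s=T[:3,:3].T@(np.asarray(pos)-T[:3,3])/150
    t=R.from_matrix(T[:3,:3].T@Rm).as_rotvec()/np.pi
    return np.round(s,3),np.round(t,4)
def down(yaw):
    """tool pointing down, tool y along world yaw"""
    y=np.array([np.cos(yaw),np.sin(yaw),0]);z=np.array([0,0,-1.]);x=np.cross(y,z)
    return np.column_stack([x,y,z])
E
python3 - <<'E'
from h import *
print(eyes.calibration("wrist"))
# square, zoomed /8+offset(290,160)
for nm,(a,b),z in [("hA",(200,215),62),("hB",(268,145),62),("heelarea",(338,305),12),("legx end r",(362,85),12),("legy end",(80,290),12)]:
    print(nm,P("top",a/8-.5+290,b/8-.5+160,z).round(1))
for nm,(a,b),z in [("TL",(137,58),8),("TR",(492,145),8),("BR",(390,525),8),("BL",(36,440),8),("post",(314,464),26),("railend",(118,338),26),("f_top",(412,195),26),("f_bot",(352,470),26)]:
    print(nm,P("top",a/6-.5+155,b/6-.5+150,z).round(1))
print(tool())
E
```

```text
{'camera_matrix': array([[297.31863964,   0.        , 257.39613891],
       [  0.        , 297.31863964, 194.50018936],
       [  0.        ,   0.        ,   1.        ]]), 'T_tool_cam': array([[-1.64496728e-03,  9.58417411e-01,  2.85365310e-01,
         7.29416618e+01],
       [ 9.99998299e-01,  1.81450263e-03, -3.29705228e-04,
        -1.31828202e-01],
       [-8.33791338e-04,  2.85364283e-01, -9.58418766e-01,
        -1.24378531e+02],
       [ 0.00000000e+00,  0.00000000e+00,  0.00000000e+00,
         1.00000000e+00]])}
hA [ 565.1 -148.8   62. ]
hB [ 589.5 -173.2   62. ]
heelarea [ 537.8 -204.6   12. ]
legx end r [ 618.2 -215.9   12. ]
legy end [ 544.3 -111.4   12. ]
TL [656.5 244.4   8. ]
TR [611.6  70.9   8. ]
BR [427.9 120.9   8. ]
BL [470.4 291.4   8. ]
post [456.9 155.5  26. ]
railend [517.8 249.1  26. ]
f_top [585.  108.6  26. ]
f_bot [453.9 137.4  26. ]
[[-9.33485073e-01  3.58615288e-01 -8.32547488e-04  2.41814192e+02]
 [ 3.58616246e-01  9.33483034e-01 -1.95264055e-03  6.29497244e+02]
 [ 7.69222040e-05 -2.12132586e-03 -9.99997747e-01  2.47035641e+02]
 [ 0.00000000e+00  0.00000000e+00  0.00000000e+00  1.00000000e+00]]
```

Run:
```python
from h import *
print(goto([541,180,200],down(np.radians(30))))
```

```text
(array([-2.937, -2.081,  0.318]), array([-7.000e-04,  2.000e-04,  2.166e-01]))
```

Request:
move_arm([
  [-0.4,-0.28,0.05,0,0,0,-1],
  [-0.8,-0.55,0.1,0,0,0,-1],
  [-1,-0.7,0.1,0,0,0,-1],
  [-1,-0.7,0.1,0,0,0,-1],
])

```text
clock: 0.6
eef_pos: [346.0, 474.7, 232.3]
orientation: [0.185, 0.983, -0.001, -0.0]
force: [-0.2, -0.1, -0.2]
grip_width: 0.998
```

Request:
move_arm([
  [-0.4,-0.28,0.05,0,0,0,-1],
  [-0.8,-0.55,0.1,0,0,0,-1],
  [-1,-0.7,0.1,0,0,0,-1],
  [-1,-0.7,0.1,0,0,0,-1],
])

```text
clock: 1.1
eef_pos: [448.2, 324.2, 217.8]
orientation: [0.185, 0.983, -0.0, -0.0]
force: [-0.7, 1.7, -0.5]
grip_width: 0.999
```

Request:
move_arm([
  [-0.3,-0.25,0.05,0,0,0.05,-1],
  [-0.6,-0.45,0.1,0,0,0.1,-1],
  [-0.94,-0.68,0.12,0,0,0.15,-1],
  [-0.94,-0.68,0.12,0,0,0.217,-1],
  [-0.94,-0.68,0.12,0,0,0.217,-1],
  [-0.94,-0.68,0.12,0,0,0.217,-1],
])

```text
clock: 1.85
eef_pos: [541.4, 182.2, 200.2]
orientation: [0.499, 0.867, 0.0, -0.0]
force: [0.3, -0.4, 0.4]
grip_width: 1.003
```

Run:
```python
from h import *
T=tool();s=status.state();print(s["clock"],s["eef_pos"],np.abs(s["qd"]).max());p,d=eyes.capture("wrist");cv2.imwrite("pics/w1.png",p);np.savez("pics/w1.npz",T=T,d=d);print(T.round(3))
```

```text
1.85 [541.39341319 182.22178679 200.19749423] 0.004273820778186847
[[-5.03000e-01  8.64000e-01 -0.00000e+00  5.41393e+02]
 [ 8.64000e-01  5.03000e-01  0.00000e+00  1.82222e+02]
 [ 0.00000e+00 -0.00000e+00 -1.00000e+00  2.00197e+02]
 [ 0.00000e+00  0.00000e+00  0.00000e+00  1.00000e+00]]
```

View pics/w1.png

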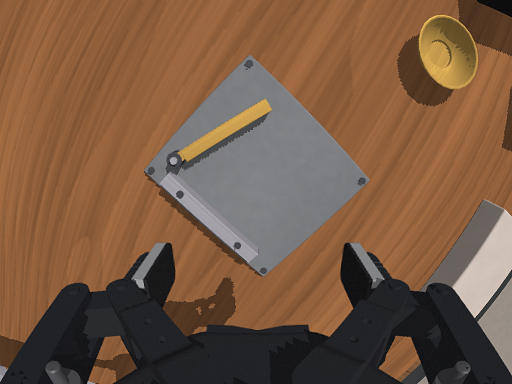

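```bash
cat > jig.py <<'E'
from h import *
def jig(p,T,verbose=True):
    hsv=cv2.cvtColor(p,cv2.COLOR_BGR2HSV)
    m=((hsv[...,1]<60)&(hsv[...,2]>60)).astype(np.uint8)
    yel=((hsv[...,0]>17)&(hsv[...,0]<32)&(hsv[...,1]>130)&(hsv[...,2]>90)).astype(np.uint8)
    n,l,st,c=cv2.connectedComponentsWithStats(m)
    c0=proj_w(T,[541,182,8]); 
    i=l[int(c0[1]),int(c0[0])]
    pm=cv2.morphologyEx((l==i).astype(np.uint8),cv2.MORPH_CLOSE,np.ones((9,9)))
    cs=max(cv2.findContours(pm,cv2.RETR_EXTERNAL,cv2.CHAIN_APPROX_NONE)[0],key=cv2.contourArea)[:,0]
    W=np.array([PW(T,u,v,8)[:2] for u,v in cs])
    rr=cv2.minAreaRect(W.astype(np.float32)); 
    return W,rr,pm,yel
if __name__=="__main__":
    p=cv2.imread("pics/w1.png");T=np.load("pics/w1.npz")["T"]
    W,rr,pm,yel=jig(p,T);print(rr)
    # line fits of each side: frame from rect, gather
    a=-14.5*np.pi/180;c=np.array(rr[0])
    for it in range(3):
        Rm=np.array([[np.cos(a),-np.sin(a)],[np.sin(a),np.cos(a)]])
        L=(W-c)@Rm
        off={};ang=[]
        for k,(ax,sg,h) in {"x+":(0,1,97.5),"x-":(0,-1,97.5),"y+":(1,1,88),"y-":(1,-1,88)}.items():
            o=1-ax;hh=88 if ax==0 else 97.5
            s=(np.abs(L[:,ax]-sg*h)<6)&(np.abs(L[:,o])<hh-12)
            f=np.polyfit(L[s,o],L[s,ax],1); res=np.std(L[s,ax]-np.polyval(f,L[s,o]))
            off[k]=f[1];ang.append(np.arctan(f[0])*(1 if ax==1 else -1));print(it,k,s.sum(),f.round(4),res.round(2))
        c=c+Rm@np.array([(off["x+"]+off["x-"])/2,(off["y+"]+off["y-"])/2]); a+=np.mean(ang)
        print("centre",c,"yaw deg",np.degrees(a))
    Rm=np.array([[np.cos(a),-np.sin(a)],[np.sin(a),np.cos(a)]])
    cor=c+Rm@[-67,-62];print("corner",cor)
    v=p.copy()
    def dr(x,y,z,col=(0,0,255)):
        q=proj_w(T,[*(cor+Rm@[x,y]),z]);cv2.circle(v,tuple(int(round(t*8)) for t in q),8,col,-1,shift=3)
    for x in range(-5,131,15): dr(x,0,26);dr(x,0,8,(255,0,0))
    for t in np.linspace(0,6.28,20): dr(-9+9*np.cos(t),15+9*np.sin(t),26)
    for y in range(15,115,12): dr(0,y,8,(0,255,0))
    z=v[40:290,130:380];cv2.imwrite("pics/w1o.png",cv2.resize(z,None,fx=2.4,fy=2.4,interpolation=cv2.INTER_NEAREST))
E
python3 jig.py
```

```text
((539.4053344726562, 183.67430114746094), (174.4569091796875, 193.00144958496094), 75.5342788696289)
0 x+ 93 [-1.30000e-03  9.58943e+01] 0.28
0 x- 108 [-1.00000e-03 -9.59896e+01] 0.28
0 y+ 116 [4.00000e-04 8.66616e+01] 0.28
0 y- 108 [ 7.0000e-04 -8.6503e+01] 0.31
centre [539.37902413 183.76301012] yaw deg -14.451222305528864
1 x+ 93 [-4.00000e-04  9.59418e+01] 0.28
1 x- 108 [-1.0000e-04 -9.5942e+01] 0.28
1 y+ 116 [-4.00000e-04  8.65823e+01] 0.28
1 y- 108 [-2.00000e-04 -8.65823e+01] 0.31
centre [539.3789203  183.76301794] yaw deg -14.451220416223737
2 x+ 93 [-4.00000e-04  9.59419e+01] 0.28
2 x- 108 [-1.00000e-04 -9.59419e+01] 0.28
2 y+ 116 [-4.00000e-04  8.65823e+01] 0.28
2 y- 108 [-2.00000e-04 -8.65823e+01] 0.31
centre [539.37892031 183.76301797] yaw deg -14.451220416150571
corner [459.02631853 140.4448995 ]
```

View pics/w1o.png

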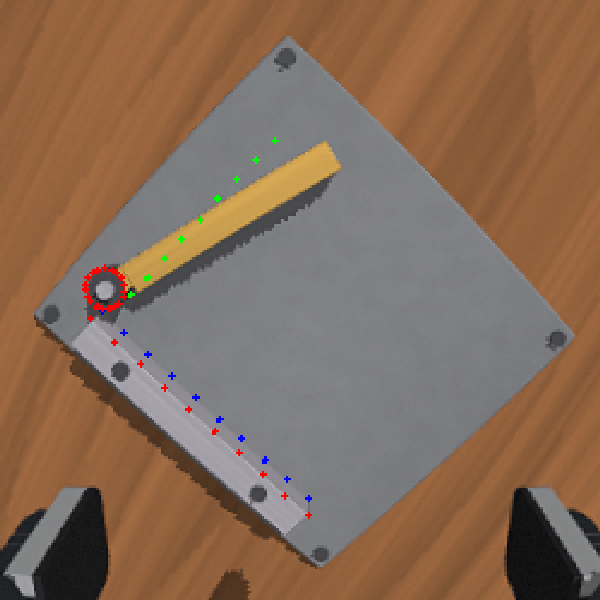

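Run:
```python
from h import *
print(goto([577,-161,200],down(np.radians(40))))
```

```text
(array([-2.097e+00, -9.450e-01,  1.000e-03]), array([ 0.    , -0.0001, -0.0546]))
```

Request:
move_arm([
  [-0.37,-0.16,0,0,0,0,-1],
  [-0.74,-0.33,0,0,0,0,-1],
  [-1,-0.45,0,0,0,0,-1],
])

```text
clock: 2.28
eef_pos: [558.1, 16.3, 200.6]
orientation: [0.499, 0.867, 0.0, 0.0]
force: [1.5, -0.5, 0.1]
grip_width: 1.003
```

Request:
move_arm([
  [-0.37,-0.16,0,0,0,0,-1],
  [-0.74,-0.33,0,0,0,-0.055,-1],
  [-1,-0.49,0,0,0,-0.055,-1],
  [-1,-0.49,0,0,0,-0.055,-1],
  [-1,-0.49,0,0,0,-0.055,-1],
])

```text
clock: 2.9
eef_pos: [569.3, -148.5, 200.2]
orientation: [0.423, 0.906, 0.0, -0.0]
force: [0.8, -0.3, 0.8]
grip_width: 1.0
```

Run:
```python
from h import *
T=tool();s=status.state();print(s["clock"],s["eef_pos"],np.abs(s["qd"]).max());p,d=eyes.capture("wrist");cv2.imwrite("pics/w2.png",p);np.savez("pics/w2.npz",T=T,d=d);print(T.round(3))
```

```text
2.9 [ 569.32482019 -148.54292858  200.24318782] 0.0192051492470483
[[-6.41000e-01  7.67000e-01 -0.00000e+00  5.69325e+02]
 [ 7.67000e-01  6.41000e-01  1.00000e-03 -1.48543e+02]
 [ 1.00000e-03  0.00000e+00 -1.00000e+00  2.00243e+02]
 [ 0.00000e+00  0.00000e+00  0.00000e+00  1.00000e+00]]
```

View pics/w2.png

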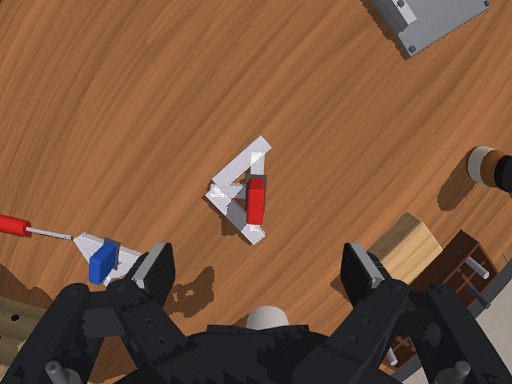

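Run:
```python
import cv2
p=cv2.imread("pics/w2.png");cv2.imwrite("pics/z2.png",cv2.resize(p[130:250,195:280],None,fx=5,fy=5,interpolation=cv2.INTER_NEAREST))
```

```text
(no output)
```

View pics/z2.png

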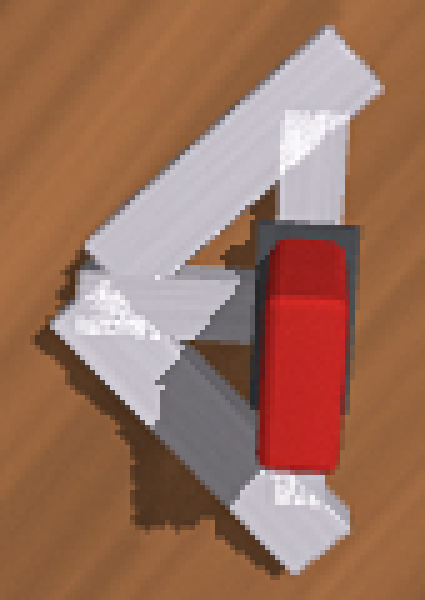

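Run:
```python
from h import *
T=np.load("pics/w2.npz")["T"]
q=lambda a,b,z:PW(T,a/5-.5+195,b/5-.5+130,z)[:2]
A,B=q(92,246,12),q(328,27,12)   # x=-44 face, y=-26 ->46
C,D=q(52,325,12),q(295,572,12)  # y=-44, x=-36 -> 46
print("len AB (72)",np.linalg.norm(B-A),"CD (82)",np.linalg.norm(D-C))
ya=np.degrees(np.arctan2(*(B-A)[::-1]))-90;xa=np.degrees(np.arctan2(*(D-C)[::-1]));print("yaws",ya,xa)
a=np.radians((ya+xa)/2);Rm=np.array([[np.cos(a),-np.sin(a)],[np.sin(a),np.cos(a)]])
for P_,l in((A,[-44,-26]),(B,[-44,46]),(C,[-36,-44]),(D,[46,-44])): print("origin",P_-Rm@l)
h=[q(*v,62) for v in((262,298),(348,298),(338,472),(258,466))];print("handle top",np.mean(h,0),[np.linalg.norm(h[i]-h[(i+1)%4]).round(1) for i in range(4)])
# red mask of whole handle depth check
d=np.load("pics/w2.npz")["d"];print("depth handle/bench",d[208,256],d[180,300])
e=h[2]+h[3]-h[0]-h[1];print("handle long axis yaw",np.degrees(np.arctan2(e[1],e[0])))
```

```text
len AB (72) 69.70925522954805 CD (82) 80.5159570549929
yaws -7.550567647135267 -8.430363530482875
origin [ 580.53472007 -161.50605419]
origin [ 579.68599882 -163.70219607]
origin [ 579.12030918 -162.57687323]
origin [ 577.56239389 -162.98241605]
handle top [ 578.13810635 -163.15270556] [np.float64(15.8), np.float64(34.4), np.float64(15.3), np.float64(33.2)]
depth handle/bench 278.4217 335.113
handle long axis yaw -52.56159341039545
```

Run:
```python
from h import *
print(goto([578.8,-163,100],down(np.radians(37.1))))
```

```text
(array([-0.117, -0.015,  0.668]), array([ 0.0001, -0.0002,  0.0158]))
```

Request:
move_arm([
  [-0.117,-0.015,0.3,0,0,0.016,-1],
  [-0.117,-0.015,0.5,0,0,0.016,-1],
  [-0.117,-0.015,0.668,0,0,0.016,-1],
  [-0.117,-0.015,0.668,0,0,0.016,-1],
])

```text
clock: 3.45
eef_pos: [576.9, -162.0, 97.5]
orientation: [0.445, 0.895, -0.0, -0.003]
force: [-1.1, 0.6, -0.2]
grip_width: 0.999
```

Run:
```python
from h import *
T=tool();s=status.state();print(s["clock"],s["eef_pos"]);p,d=eyes.capture("wrist");cv2.imwrite("pics/w3.png",p);np.savez("pics/w3.npz",T=T,d=d)
print(goto([578.8,-163,43],down(np.radians(37.1))))
```

```text
3.45 [ 576.87897882 -162.04096233   97.54391111]
(array([-0.004,  0.002,  0.376]), array([-0.0004, -0.0007, -0.0001]))
```

View pics/w3.png

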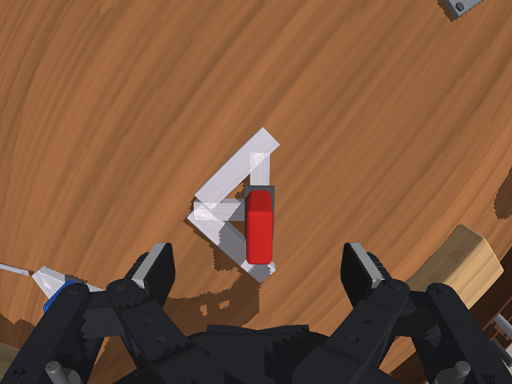

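Request:
move_arm([
  [-0.002,0.001,0.15,0,0,0,-1],
  [-0.004,0.002,0.27,0,0,0,-1],
  [-0.004,0.002,0.34,0,0,0,-1],
  [-0.004,0.002,0.366,0,0,0,-1],
  [-0.004,0.002,0.366,0,0,0,-1],
])

```text
clock: 4.12
eef_pos: [579.5, -164.9, 45.2]
orientation: [0.447, 0.895, 0.0, -0.0]
force: [-0.5, -0.3, 0.3]
grip_width: 1.001
```

Run:
```python
from h import *
T=tool();s=status.state();print(s["clock"],s["eef_pos"]);p,d=eyes.capture("wrist");cv2.imwrite("pics/w4.png",p);np.savez("pics/w4.npz",T=T,d=d)
print(proj_w(T,[578.8,-163,62]), proj_w(T,T[:3,3]))
```

```text
4.125 [ 579.49398641 -164.88520897   45.21533942]
[259.69541103 281.77952504] [258.20210416 266.04654177]
```

View pics/w4.png

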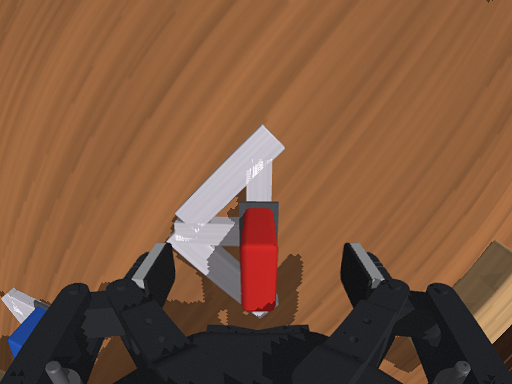

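Request:
move_arm([
  [0,0,0.013,0,0,0,-0.5],
  [0,0,0.013,0,0,0,0.2],
  [0,0,0.013,0,0,0,1],
  [0,0,0.013,0,0,0,1],
  [0,0,0.013,0,0,0,1],
  [0,0,0.013,0,0,0,1],
  [0,0,0.013,0,0,0,1],
  [0,0,0.013,0,0,0,1],
])

```text
clock: 5.18
eef_pos: [579.7, -164.9, 43.5]
orientation: [0.447, 0.895, 0.0, 0.0]
force: [2.1, -0.5, 1.8]
grip_width: 0.175
```

Run:
```python
from h import *
T=tool();s=status.state();print(s["clock"],s["eef_pos"],s["force"],s["wrist_torque"],s["grip_width"]);p,d=eyes.capture("wrist");cv2.imwrite("pics/w5.png",p);np.savez("pics/w5.npz",T=T,d=d)
```

```text
5.175 [ 579.69708397 -164.92625003   43.51005816] [ 2.082546   -0.54152099  1.78535472] [ 0.02303741 -0.07702945 -0.0508641 ] 0.17511885417904882
```

View pics/w5.png

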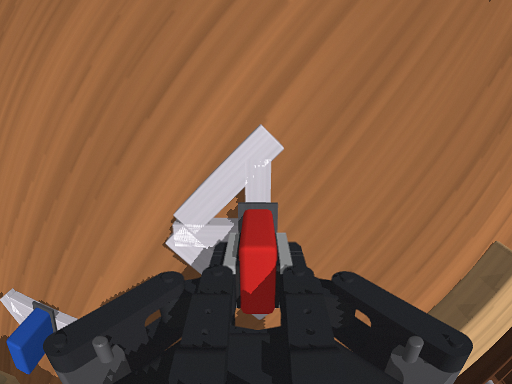

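Request:
move_arm([
  [0,0,-0.08,0,0,0,1],
  [0,0,-0.2,0,0,0,1],
  [0,0,-0.35,0,0,0,1],
  [0,0,-0.5,0,0,0,1],
  [0,0,-0.5,0,0,0,1],
  [0,0,-0.5,0,0,0,1],
  [0,0,-0.5,0,0,0,1],
])

```text
clock: 6.1
eef_pos: [578.4, -164.5, 116.9]
orientation: [0.447, 0.895, -0.0, -0.001]
force: [-0.0, 0.5, -3.0]
grip_width: 0.181
```

Run:
```python
from h import *
T=tool();s=status.state();print(s["clock"],s["eef_pos"],s["force"],s["wrist_torque"],s["grip_width"]);p,d=eyes.capture("wrist");cv2.imwrite("pics/w6.png",p);np.savez("pics/w6.npz",T=T,d=d)
cv2.imwrite("pics/z6.png",cv2.resize(p[115:325,155:295],None,fx=4,fy=4,interpolation=cv2.INTER_NEAREST)[:600])
```

```text
6.1 [ 578.35432486 -164.5318912   116.88639977] [-0.04015773  0.49850457 -3.04998693] [0.02751532 0.04208774 0.02091523] 0.18061747922074758
```

View pics/z6.png

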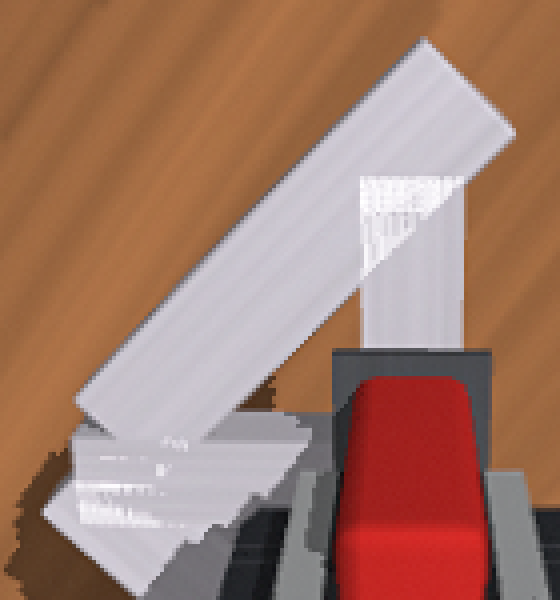

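```bash
cat > sq.py <<'E'
from h import *
def meas(T,A,B,C,f,u0,v0):
    z=T[2,3]-31.5
    q=lambda ab:PW(T,ab[0]/f-.5+u0,ab[1]/f-.5+v0,z)[:2]
    A,B,C=q(A),q(B),q(C)
    ya=np.arctan2(*(B-A)[::-1])-np.pi/2
    R2=lambda a:np.array([[np.cos(a),-np.sin(a)],[np.sin(a),np.cos(a)]])
    print("AB",np.linalg.norm(B-A),"yaw",np.degrees(ya))
    Rm=R2(ya)
    ty=np.arctan2(T[1,1],T[0,1])
    for P_,l in((A,[-44,-26]),(B,[-44,46]),(C,[-36,-44])):
        o=P_-Rm@l; print("origin - tcp, in square axes",Rm.T@(o-T[:2,3]))
    print("tool yaw",np.degrees(ty)," square yaw-tool yaw",np.degrees(ya-ty))
if __name__=="__main__":
    meas(np.load("pics/w6.npz")["T"],(77,402),(424,39),(42,514),4,155,115)
E
python3 sq.py
```

```text
AB 70.80769346293816 yaw -7.746128570582652
origin - tcp, in square axes [-0.51364718  2.08480091]
origin - tcp, in square axes [-0.51364718  0.89249438]
origin - tcp, in square axes [-1.09624589  1.98322083]
tool yaw 36.94342556609434  square yaw-tool yaw -44.689554136676996
```

```bash
cat >> h.py <<'E'
JA=np.radians(-14.45);COR=np.array([459.03,140.44]);RJ=np.array([[np.cos(JA),-np.sin(JA)],[np.sin(JA),np.cos(JA)]])
HOME=np.array([44.7,42.4])
def jt(dx,dy,z): return [*(COR+RJ@(HOME+[dx,dy])),z]
JR=down(np.radians(45)+JA)
def injig():
    T=tool();e=RJ.T@(T[:2,3]-COR)-HOME
    return e, T[2,3], np.degrees(np.arctan2(T[1,1],T[0,1])-JA)-45
E
python3 - <<'E'
from h import *
T=np.load("pics/w1.npz")["T"]
e=PW(T,340/2.4-.5+130,165/2.4-.5+40,26)[:2];l=RJ.T@(e-COR);print("rail end in corner frame",l,"angle",np.arctan2(l[0],l[1]-15))
print(jt(34,10,116),goto(jt(34,10,116),JR))
E
```

```text
rail end in corner frame [ 27.51348311 122.71585151] angle 0.2500794016624619
[np.float64(548.3160221868307), np.float64(171.54395862350603), 116] (array([1.911, 1.186, 0.008]), array([-0.0005, -0.0006,  0.0355]))
```

Request:
move_arm([
  [0.2,0.12,0,0,0,0,1],
  [0.5,0.3,0,0,0,0,1],
  [0.8,0.48,0,0,0,0,1],
  [1,0.6,0,0,0,0,1],
  [1,0.6,0,0,0,0,1],
])

```text
clock: 6.78
eef_pos: [560.1, 11.5, 117.3]
orientation: [0.445, 0.895, -0.0, -0.001]
force: [0.6, -0.8, -2.7]
grip_width: 0.18
```

Run:
```python
from h import *
print(goto(jt(34,10,116),JR))
```

```text
(array([0.898, 0.582, 0.009]), array([-0.0004, -0.0005,  0.0366]))
```

Request:
move_arm([
  [0.25,0.15,0,0,0,0.01,1],
  [0.55,0.36,0,0,0,0.02,1],
  [0.8,0.52,0,0,0,0.03,1],
  [0.9,0.58,0,0,0,0.036,1],
  [0.9,0.58,0,0,0,0.036,1],
  [0.9,0.58,0,0,0,0.036,1],
])

```text
clock: 7.52
eef_pos: [549.6, 168.1, 117.7]
orientation: [0.497, 0.868, -0.001, -0.0]
force: [0.2, -1.1, -3.1]
grip_width: 0.177
```

Run:
```python
from h import *
T=tool();s=status.state();print(s["clock"],s["eef_pos"],s["force"],injig());p,d=eyes.capture("wrist");cv2.imwrite("pics/w7.png",p);np.savez("pics/w7.npz",T=T,d=d)
print(goto(jt(34,10,60),JR))
```

```text
7.525 [549.56911467 168.13707405 117.73752446] [ 0.21640467 -1.14503609 -3.11798966] (array([36.06358895,  7.01358008]), np.float64(117.73752445507874), np.float64(-0.09840683719881582))
(array([0.025, 0.005, 0.386]), array([-0.0003,  0.0001, -0.0007]))
```

View pics/w7.png

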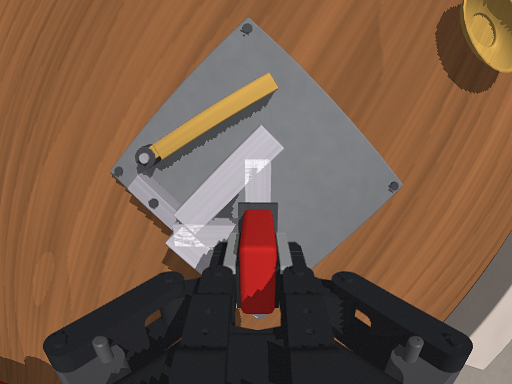

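Request:
move_arm([
  [0.025,0.005,0.12,0,0,0,1],
  [0.025,0.005,0.24,0,0,0,1],
  [0.025,0.005,0.33,0,0,0,1],
  [0.025,0.005,0.39,0,0,0,1],
  [0.025,0.005,0.39,0,0,0,1],
  [0.025,0.005,0.39,0,0,0,1],
])

```text
clock: 8.32
eef_pos: [548.8, 173.1, 60.1]
orientation: [0.496, 0.868, 0.0, 0.0]
force: [0.8, 0.3, -2.6]
grip_width: 0.177
```

Run:
```python
from h import *
T=tool();s=status.state();print(s["clock"],s["eef_pos"],s["force"],injig());p,d=eyes.capture("wrist");cv2.imwrite("pics/w8.png",p);np.savez("pics/w8.npz",T=T,d=d)
print(goto(jt(34,10,54),JR))
```

```text
8.325 [548.82782286 173.07748295  60.1409635 ] [ 0.79039586  0.31812478 -2.56987526] (array([34.1129422 , 11.61272466]), np.float64(60.140963500383606), np.float64(-0.08377996621369022))
(array([-0.007, -0.01 ,  0.043]), array([ 0.0004,  0.0001, -0.0005]))
```

View pics/w8.png

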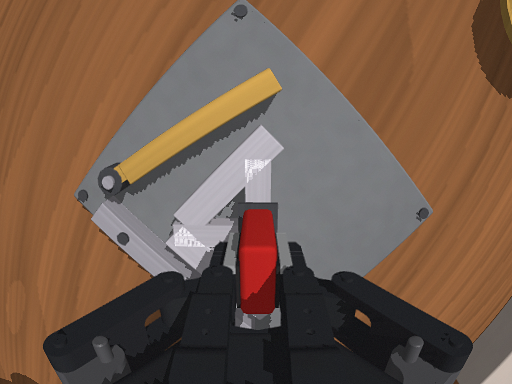

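Request:
move_arm([
  [-0.007,-0.01,0.02,0,0,0,1],
  [-0.007,-0.01,0.04,0,0,0,1],
  [-0.007,-0.01,0.046,0,0,0,1],
  [-0.007,-0.01,0.05,0,0,0,1],
  [-0.007,-0.01,0.05,0,0,0,1],
])

```text
clock: 9.0
eef_pos: [547.6, 171.2, 52.2]
orientation: [0.496, 0.868, -0.0, -0.0]
force: [0.8, 0.3, -3.0]
grip_width: 0.181
```

Request:
move_arm([
  [0,0,0.005,0,0,0,1],
  [0,0,0.01,0,0,0,1],
  [0,0,0.01,0,0,0,1],
])

```text
clock: 9.38
eef_pos: [547.8, 171.3, 51.5]
orientation: [0.496, 0.868, 0.0, 0.0]
force: [-3.3, -0.7, 5.0]
grip_width: 0.179
```

Request:
move_arm([
  [-0.01,-0.01,0,0,0,0,1],
  [-0.02,-0.02,0,0,0,0,1],
  [-0.03,-0.03,0,0,0,0,1],
  [-0.03,-0.03,0,0,0,0,1],
])

```text
clock: 9.88
eef_pos: [547.0, 165.2, 51.5]
orientation: [0.497, 0.868, 0.001, 0.001]
force: [1.8, 3.0, 4.8]
grip_width: 0.179
```

```bash
cat > st.py <<'E'
from h import *
s=status.state();f=s["force"];fj=RJ.T@f[:2]
print(s["clock"],"jig off",*[np.round(v,2) for v in injig()],"F jig",fj.round(1),"Fz",f[2].round(1),"M",s["wrist_torque"].round(2),"grip",round(s["grip_width"],3),"tilt",R.from_quat(s["orientation"]).as_matrix()[2].round(4))
E
python3 st.py
```

```text
9.875 jig off [34.34  3.59] 51.5 -0.1 F jig [0.9 3.4] Fz 4.8 M [ 0.35 -0.13 -0.01] grip 0.179 tilt [-6.0e-04  2.2e-03 -1.0e+00]
```

Request:
move_arm([
  [-0.005,-0.005,0,0,0,0,1],
  [-0.01,-0.01,0,0,0,0,1],
  [-0.01,-0.01,0,0,0,0,1],
])

```text
clock: 10.25
eef_pos: [546.5, 163.4, 51.5]
orientation: [0.497, 0.868, 0.001, 0.001]
force: [1.5, 3.8, 5.6]
grip_width: 0.179
```

```bash
python3 st.py
```

```text
10.25 jig off [34.25  1.61] 51.5 -0.1 F jig [0.5 4.1] Fz 5.6 M [ 0.43 -0.02 -0.07] grip 0.179 tilt [-4.0e-04  2.2e-03 -1.0e+00]
```

Request:
move_arm([
  [-0.005,-0.005,0,0,0,0,1],
  [-0.005,-0.005,0,0,0,0,1],
])

```text
clock: 10.5
eef_pos: [546.2, 162.6, 51.5]
orientation: [0.497, 0.868, 0.001, 0.001]
force: [1.5, 3.4, 5.5]
grip_width: 0.181
```

```bash
python3 st.py
```

```text
10.5 jig off [34.19  0.79] 51.52 -0.09 F jig [0.6 3.7] Fz 5.5 M [ 0.6  -0.03 -0.01] grip 0.181 tilt [-2.0e-04  2.4e-03 -1.0e+00]
```

Request:
move_arm([
  [-0.005,-0.005,0,0,0,0,1],
  [-0.005,-0.005,0,0,0,0,1],
])

```text
clock: 10.75
eef_pos: [546.1, 162.4, 51.6]
orientation: [0.497, 0.868, 0.002, 0.001]
force: [0.8, 6.8, 4.3]
grip_width: 0.179
```

```bash
python3 st.py
```

```text
10.75 jig off [34.11  0.58] 51.63 -0.1 F jig [-1.   6.8] Fz 4.3 M [ 1.13 -0.03  0.16] grip 0.179 tilt [ 8.0e-04  3.6e-03 -1.0e+00]
```

Request:
move_arm([
  [0.01,-0.01,0,0,0,0,1],
  [0.025,-0.025,0,0,0,0,1],
  [0.04,-0.04,0,0,0,0,1],
  [0.055,-0.055,0,0,0,0,1],
  [0.055,-0.055,0,0,0,0,1],
])

```text
clock: 11.38
eef_pos: [536.3, 164.8, 51.8]
orientation: [0.496, 0.868, 0.002, 0.002]
force: [5.0, 4.2, 1.9]
grip_width: 0.18
```

```bash
python3 st.py
```

```text
11.375 jig off [24.01  0.47] 51.79 -0.02 F jig [3.8 5.4] Fz 1.9 M [ 0.76 -0.81  0.26] grip 0.18 tilt [-0.0017  0.006  -1.    ]
```

Request:
move_arm([
  [0.01,-0.01,0,0,0,0,1],
  [0.02,-0.02,0,0,0,0,1],
  [0.03,-0.03,0,0,0,0,1],
  [0.04,-0.04,0,0,0,0,1],
  [0.04,-0.04,0,0,0,0,1],
])

```text
clock: 12.0
eef_pos: [528.7, 166.8, 51.9]
orientation: [0.496, 0.868, 0.003, 0.003]
force: [5.2, 3.7, 0.8]
grip_width: 0.177
```

```bash
python3 st.py;python3 - <<'E'
from h import *
p,d=eyes.capture("wrist");cv2.imwrite("pics/w9.png",p)
E
```

```text
12.0 jig off [16.2   0.51] 51.9 -0.04 F jig [4.1 4.9] Fz 0.8 M [ 0.64 -1.09  0.22] grip 0.177 tilt [-0.0024  0.0071 -1.    ]
```

View pics/w9.png

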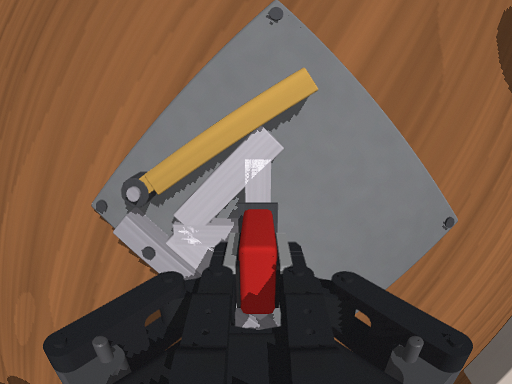

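Request:
move_arm([
  [0.01,-0.01,0.004,0,0,0,1],
  [0.02,-0.02,0.007,0,0,0,1],
  [0.03,-0.03,0.007,0,0,0,1],
  [0.04,-0.04,0.007,0,0,0,1],
  [0.04,-0.04,0.007,0,0,0,1],
])

```text
clock: 12.68
eef_pos: [522.0, 168.7, 51.9]
orientation: [0.496, 0.868, 0.003, 0.004]
force: [8.1, 2.3, 5.2]
grip_width: 0.18
```

```bash
python3 st.py
```

```text
12.675 jig off [9.19 0.65] 51.92 -0.06 F jig [7.3 4.2] Fz 5.2 M [ 0.18 -1.15 -0.05] grip 0.18 tilt [-0.0038  0.0094 -0.9999]
```

Request:
move_arm([
  [0.01,-0.01,0,0.002,0,0,1],
  [0.02,-0.02,0,0.004,0,0,1],
  [0.03,-0.03,0,0.004,0,0,1],
  [0.03,-0.03,0,0.004,0,0,1],
])

```text
clock: 13.18
eef_pos: [515.8, 170.6, 51.5]
orientation: [0.497, 0.868, -0.002, 0.001]
force: [7.8, 1.8, 2.2]
grip_width: 0.181
```

```bash
python3 st.py
```

```text
13.175 jig off [2.72 0.93] 51.55 -0.12 F jig [7.1 3.7] Fz 2.2 M [ 0.66 -1.46 -0.21] grip 0.181 tilt [-0.0031 -0.0027 -1.    ]
```

Request:
move_arm([
  [0,-0.01,0,0,0,0,1],
  [0.003,-0.017,0,0,0,0,1],
  [0.005,-0.024,0,0,0,0,1],
  [0.005,-0.024,0,0,0,0,1],
])

```text
clock: 13.68
eef_pos: [513.9, 170.7, 51.8]
orientation: [0.496, 0.868, -0.0, 0.002]
force: [11.4, 7.4, -2.5]
grip_width: 0.178
```

```bash
python3 st.py;python3 - <<'E'
from h import *
T=tool();p,d=eyes.capture("wrist");cv2.imwrite("pics/w10.png",p);np.savez("pics/w10.npz",T=T)
E
```

```text
13.675 jig off [0.85 0.55] 51.81 -0.08 F jig [ 9.2 10. ] Fz -2.5 M [ 1.33 -2.18  0.2 ] grip 0.178 tilt [-0.0031  0.0016 -1.    ]
```

View pics/w10.png

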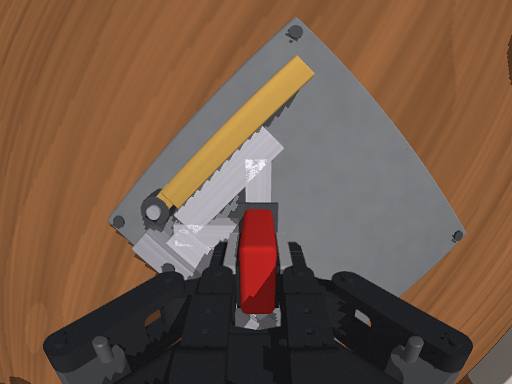

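Request:
move_arm([
  [0.005,-0.005,0.005,0,0,0,1],
  [0.01,-0.01,0.01,0,0,0,1],
  [0.01,-0.01,0.01,0,0,0,1],
])

```text
clock: 14.1
eef_pos: [513.4, 170.9, 51.8]
orientation: [0.496, 0.868, 0.0, 0.003]
force: [11.7, 4.5, 4.0]
grip_width: 0.18
```

```bash
python3 st.py
```

```text
14.1 jig off [0.32 0.62] 51.76 -0.06 F jig [10.2  7.3] Fz 4.0 M [ 0.92 -2.07  0.11] grip 0.18 tilt [-0.0049  0.0037 -1.    ]
```

Request:
move_arm([
  [0.005,-0.005,0,0,0,0,1],
  [0.01,-0.01,0,0,0,0,1],
  [0.01,-0.01,0,0,0,0,1],
])

```text
clock: 14.48
eef_pos: [512.9, 171.0, 52.1]
orientation: [0.496, 0.868, 0.001, 0.005]
force: [16.4, 3.1, 0.5]
grip_width: 0.177
```

```bash
python3 st.py
```

```text
14.475 jig off [-0.11  0.64] 52.07 -0.04 F jig [15.1  7.1] Fz 0.5 M [ 0.41 -2.93  0.05] grip 0.177 tilt [-0.0071  0.0065 -1.    ]
```

Run:
```python
from h import *
T=tool();p,d=eyes.capture("wrist");cv2.imwrite("pics/w11.png",p);np.savez("pics/w11.npz",T=T,d=d)
cv2.imwrite("pics/z11.png",cv2.resize(p[40:290,100:330],None,fx=2.4,fy=2.4,interpolation=cv2.INTER_CUBIC))
cv2.imwrite("pics/z11b.png",cv2.resize(p[180:280,130:240],None,fx=6,fy=6,interpolation=cv2.INTER_NEAREST))
p,d=eyes.capture("side");cv2.imwrite("pics/s11.png",cv2.resize(p[140:230,180:300],None,fx=6,fy=6,interpolation=cv2.INTER_CUBIC))
```

```text
(no output)
```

View pics/z11.png

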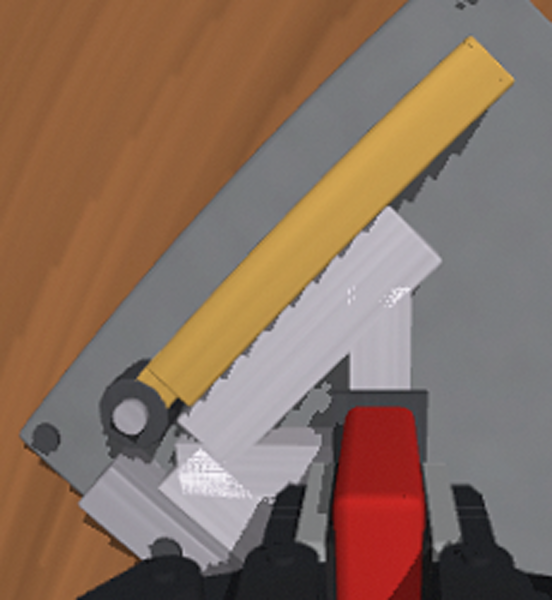

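View pics/z11b.png

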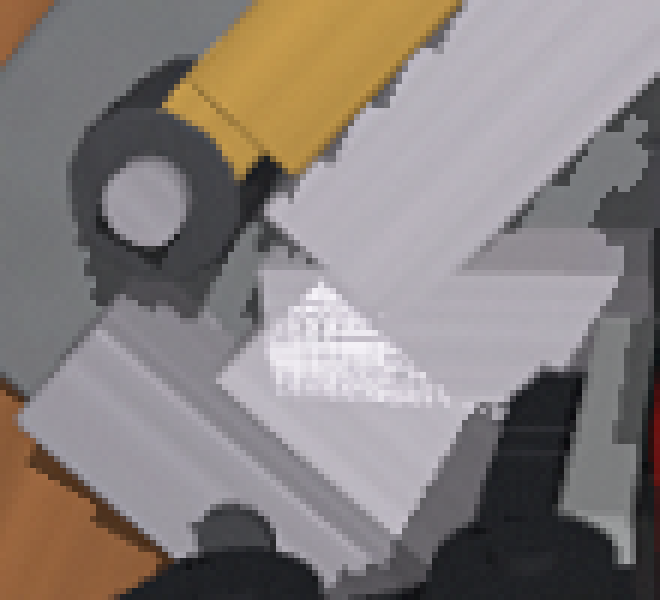

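View pics/s11.png

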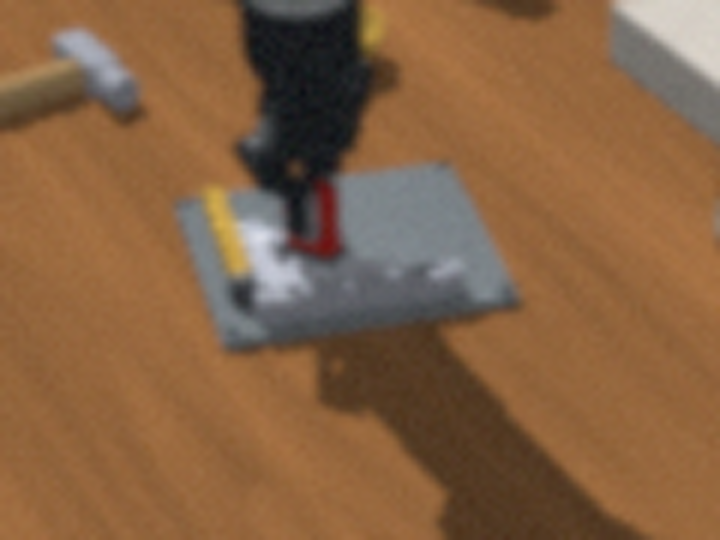

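```bash
cat > chk.py <<'E'
from h import *
def chk(name,A,B,C,R0,R1,P0):
    T=np.load(f"pics/{name}.npz")["T"]
    g=lambda uv,z:RJ.T@(PW(T,*uv,z)[:2]-COR)
    A,B,C=g(A,20),g(B,20),g(C,20);R0,R1=g(R0,26),g(R1,26);P0=g(P0,26)
    print("A (exp 0,18)",A.round(2),"B (0,90)",B.round(2),"C (8,0)",C.round(2))
    print("AB len",np.linalg.norm(B-A).round(2),"x-lean mrad of AB",1e3*np.arctan2(*(B-A)).round(4))
    print("rail inner",R0.round(2),R1.round(2),"angle",np.arctan2(*(R1-R0)).round(4),"post top centre (exp -9,15)",P0.round(2))
if __name__=="__main__":
    z=lambda a,b,f,u,v:(a/f-.5+u,b/f-.5+v)
    chk("w11",z(268,207,6,130,180),z(388,207,2.4,100,40),z(218,380,6,130,180),z(187,406,2.4,100,40),z(513,80,2.4,100,40),z(156,193,6,130,180))
E
python3 chk.py
```

```text
A (exp 0,18) [ 0.34 19.47] B (0,90) [ 1.02 89.33] C (8,0) [8.37 1.16]
AB len 69.87 x-lean mrad of AB 9.799999999999999
rail inner [-0.68 26.1 ] [ -0.3  127.39] angle 0.0037 post top centre (exp -9,15) [-8.62 15.55]
```

Request:
move_arm([
  [-0.004,-0.004,0.004,0,0,0,1],
  [-0.004,-0.004,0.004,0,0,0,1],
  [-0.004,-0.004,0.004,0,0,0,1],
  [-0.004,-0.004,0.004,0,0,0,1],
  [-0.004,-0.004,0.004,0,0,0,1],
  [-0.004,-0.004,0.004,0,0,0,1],
  [-0.004,-0.004,0.004,0,0,0,1],
  [-0.004,-0.004,0.004,0,0,0,1],
])

```text
clock: 15.58
eef_pos: [513.0, 170.9, 52.0]
orientation: [0.496, 0.868, 0.002, 0.005]
force: [14.7, 4.3, 3.4]
grip_width: 0.181
```

```bash
python3 st.py
python3 - <<'E'
from h import *
T=tool();p,d=eyes.capture("wrist");cv2.imwrite("pics/w12.png",p);np.savez("pics/w12.npz",T=T,d=d)
cv2.imwrite("pics/z12.png",cv2.resize(p[40:290,100:330],None,fx=2.4,fy=2.4,interpolation=cv2.INTER_CUBIC))
cv2.imwrite("pics/z12b.png",cv2.resize(p[180:280,130:240],None,fx=6,fy=6,interpolation=cv2.INTER_NEAREST))
E
python3 st.py
```

```text
15.575 jig off [-0.03  0.61] 52.04 -0.06 F jig [13.1  7.8] Fz 3.4 M [ 0.77 -2.74  0.05] grip 0.181 tilt [-0.0062  0.0076 -1.    ]
15.625 jig off [-0.03  0.59] 52.02 -0.06 F jig [13.8  8.3] Fz 4.2 M [ 0.77 -2.65  0.05] grip 0.178 tilt [-0.0062  0.0075 -1.    ]
```

View pics/z12.png

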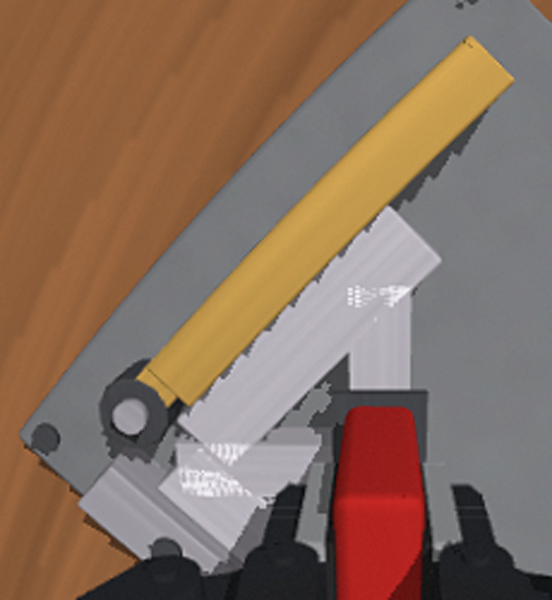

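View pics/z12b.png

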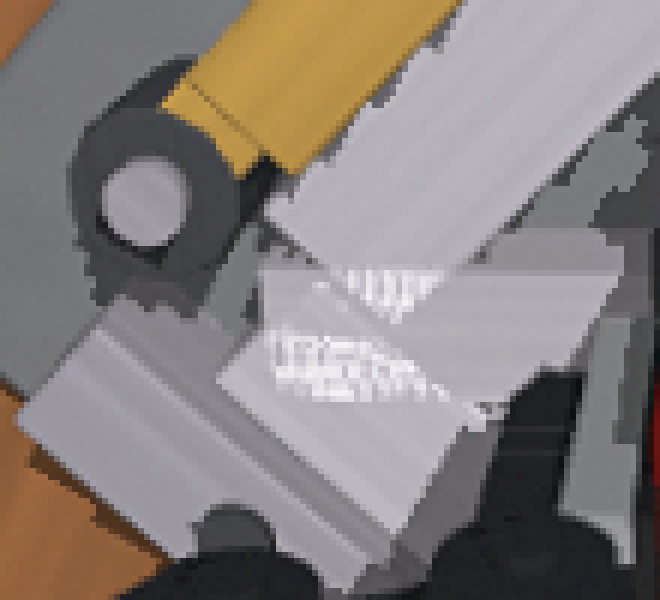

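Run:
```python
from h import *
p=cv2.imread("pics/w12.png");T=np.load("pics/w12.npz")["T"]
hsv=cv2.cvtColor(p,cv2.COLOR_BGR2HSV)
m=((hsv[...,0]>15)&(hsv[...,0]<32)&(hsv[...,1]>110)&(hsv[...,2]>110)).astype(np.uint8)
m[:, 340:]=0; m[230:]=0
n,l,st,c=cv2.connectedComponentsWithStats(m);i=1+np.argmax(st[1:,4]) ;print(st[i])
v,u=np.where(l==l[150,235]) if l[150,235] else np.where(l==i)
L=np.array([RJ.T@(PW(T,a,b,26)[:2]-COR) for a,b in zip(u,v)])
for lo,hi,q in((30,118,"inner"),):
    ys=np.arange(lo,hi,3);xi=[np.percentile(L[np.abs(L[:,1]-y)<1.5,0],98) for y in ys];xo=[np.percentile(L[np.abs(L[:,1]-y)<1.5,0],2) for y in ys]
    for nm,x in(("inner",xi),("outer",xo)):
        f=np.polyfit(ys,x,1);print(nm,"angle",f[0].round(4),"x at pivot y=15",np.polyval(f,15).round(2),"std",np.std(x-np.polyval(f,ys)).round(2))
```

```text
[ 157   55  157  154 5201]Traceback (most recent call last):
  File "<stdin>", line 8, in <module>
  File "h.py", line 18, in PW
    def PW(T,u,v,z): return onplane(*ray_w(T,u,v),z)
                                     ~~~~~^^^^^^^
  File "h.py", line 13, in ray_w
    c=eyes.calibration("wrist");K=np.array(c["camera_matrix"])
ValueError: time passes only in moves, steps and waits
```

```bash
sed -i 's/^from scipy.spatial.*/&\nimport functools\n@functools.lru_cache(None)\ndef CAL(n): return eyes.calibration(n)/; s/c=eyes.calibration(/c=CAL(/' h.py
python3 - <<'E'
from h import *
p=cv2.imread("pics/w12.png");T=np.load("pics/w12.npz")["T"]
hsv=cv2.cvtColor(p,cv2.COLOR_BGR2HSV)
m=((hsv[...,0]>15)&(hsv[...,0]<32)&(hsv[...,1]>110)&(hsv[...,2]>110)).astype(np.uint8)
m[:, 340:]=0; m[230:]=0
n,l,st,c=cv2.connectedComponentsWithStats(m);i=l[120,240];print(i,st[i])
v,u=np.where(l==i)
L=np.array([RJ.T@(PW(T,a,b,26)[:2]-COR) for a,b in zip(u,v)])
ys=np.arange(30,118,3);
for nm,q in(("inner",98),("outer",2)):
    x=[np.percentile(L[np.abs(L[:,1]-y)<1.5,0],q) for y in ys]
    f=np.polyfit(ys,x,1);print(nm,"angle",f[0].round(4),"x at y=15",np.polyval(f,15).round(2),"std",np.std(x-np.polyval(f,ys)).round(2))
E
python3 st.py
```

```text
1 [ 157   55  157  154 5201]
inner angle 0.0025 x at y=15 -0.18 std 0.08
outer angle 0.0017 x at y=15 -13.18 std 0.1
15.625 jig off [-0.03  0.59] 52.02 -0.06 F jig [13.8  8.3] Fz 4.2 M [ 0.77 -2.65  0.05] grip 0.178 tilt [-0.0062  0.0075 -1.    ]
```

Run:
```python
from station import arm
print(arm.close_job())
```

```text
the job is handed in; nothing more can be done
None
```

I picked up the red-handled square, laid it on the jig plate, slid it along the fence and pushed the brass rail back to square. I then handed the job in at 15.6 s, still gripping and pressing. The hand-in gives no verdict.

Last checks before handing in:
- **Rail:** the wrist image puts it at about 0.002 rad from square (limit 0.026).
- **Alignment:** tool yaw is 0.06° from the jig's. Tool tilt is about 0.01 rad (limit 0.05).
- **Heel:** from the arm pose it is about 0.0 mm in x and 0.6 mm in y from my image-based corner. Image points on the square, taken just before the last 1 mm press and checked against the post, agree to about 1 mm.
- **Press:** the wrist reads about 14 N along jig x (rail and post together) and 8 N towards the fence. The plate carries about 7 N, counting the square's weight. The sensor cannot separate the rail's share from the post's.
- **Held:** these readings stayed steady over the last second. The highest push I read on the way was about 17 N.

**Discrepancies:**
- The jig plate measured about 1.5% small in the wrist image, which I put down to edge pixels and calibration.
- Image points gave the square a 0.010 rad lean, against under 0.002 rad from the tool. Both are within the limit.
- I did not re-measure the bystanders, but the arm kept clear of them and I saw no unexpected contact forces.

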